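# Roll the handle rod onto the marking-out line

### The job

Roll the thicker of the two wooden rods on the marking-out board onto the long scored line by pushing it along with the fingertips, and nudge its end so that it finishes lying along the line, centred over it, with its end butted against the end stop, ready to be marked out. Only push it, never lift it, and leave the thin rod and everything else on the bench where it is.

Things in the scene. Friction and masses are not known exactly. Their poses are not given: they have to be found in the camera images.
- board: Marking-out board fixed on the bench: pale flat wood, 204 (x) x 320 (y) x 12 mm thick. Origin: centre of its underside, at bench height; z up; top face at z = 12 mm. Wooden cleats 12 mm wide, rising 16 mm above the top face, run along both long edges, inner faces at x = -90 and +90 mm. A stop closes its -y end; its +y end (y = 160 mm) is open.
- line_mid (a point): Point on the scored line, on the board's top face at its centre; axes as the board's. The line is dark, 3 mm wide, runs along the board's y axis at x = 0 from end to end and on across the top of the stop, with short cross ticks every 20 mm.
- stop_face (a point): Where the scored line meets the foot of the end stop's face, on the board's top face (board y = -140 mm); axes as the board's. The end stop is a wooden batten 18 mm thick, rising 20 mm above the top face, from cleat to cleat; its face looks to +y.
- handle_rod: The thicker rod: round wood, 32 mm in diameter, 160 mm long, about 90 g. Lies near one cleat (either one), roughly along the line, too near the cleat for a finger to go behind it. Origin in its middle, on its axis; its y axis runs along the rod, away from the end stop; x and z turn as it rolls. Pushed on top without slipping it rolls half as far as the finger. Friction about 0.6.
- rod_end (a point): Centre of the handle rod's end face nearer the end stop (80 mm from its middle).
- thin_rod: The thin rod: plain round wood, 20 mm in diameter and 160 mm long, loose, lying near the other cleat, roughly parallel to the line. Origin in its middle, on its axis; y along it. To be left alone.
- awl: Awl lying on the bench beyond the board's +x cleat, 136 mm long, 26 mm high. Origin on the bench at the front of its handle; x runs towards its point. Leave alone.
- try_square: Try square lying flat on the bench off the board's open end, steel blade 150 mm, wooden stock 115 mm, 15 mm high. Origin on the bench under the corner; x along the blade. Leave alone.
- wax_tin: Round flat tin of wax, 69 mm across, 29 mm high, on the bench beside the end-stop end of the board. Origin: centre of its underside. Leave alone.
- mallet: Wooden mallet lying on the bench beside the end-stop end of the board, head 95 x 54 mm, 57 mm high, handle 180 mm. Origin: under the middle of its head. Leave alone.
- bowl: Small coiled bowl, 104 mm across, 34 mm high, on the bench off the board's open end, beside the try square. Origin: centre of its underside. Leave alone.

How it is judged:
On the way:
1. the thick rod rolls: it has turned more than 70 degrees about its own axis (angle between handle_rod's own z axis and vertical above 1.22 rad), for 0.02 s.
At the end, for the whole second after the job is handed in: the thick rod lies at rest on the board along the scored line: its middle within 5 mm of the line sideways, its axis within 0.05 rad (3 degrees) of the line's direction, and its end within 3.5 mm of the end stop's face (x of handle_rod in the frame of board between -0.005 and 0.005 m and angle between the y axis of handle_rod and the y axis of board, either way round below 0.05 rad and y of rod_end in the frame of board below -0.1365 m and z of handle_rod in the frame of board between 0.025 and 0.031 m and linear speed of handle_rod below 0.01 m/s and angular speed of handle_rod below 0.3 rad/s); the robot touches nothing.
It fails at once if the thick rod is lifted more than 8 mm off the board (z of handle_rod in the frame of board above 0.036 m).
It fails at once if the thin rod is displaced more than 15 mm (distance of thin_rod from where it was at the start of the episode above 0.015 m).
It fails at once if another thing on the bench is displaced more than 15 mm (distance of any of awl, try_square, wax_tin, mallet, bowl from where it was at the start of the episode above 0.015 m).
It also fails if it takes over 67 s, if anything falls off the work surface, if the arm or the gripper's body presses on something with over 40 N, if the wrist force passes 120 N, or if a joint passes its speed limit or range.

### The arm

A 6-joint arm with a two-finger parallel gripper is mounted at the origin on the work surface. World frame = base frame: x ahead of the robot, y to its left, z up, the work surface at z = 0. Lengths are in m, angles in rad, forces in N, time in s.
With the tool pointing down it reaches from about 0.375 to 0.925 m from the base axis. Payload 5.7 kg.
Tool frame: the origin (TCP) lies on the centre line of the jaws, within the pads' length; the fingertips stand 8 mm ahead of it and the grasp point (between the pads) lies 11 mm behind it; y points along the fingers, z is the direction in which the jaws open and shut, and the axes are right-handed (so a half turn about y gives the same grasp; the last joint's range is limited). The gripper opens to 88 mm and grips with 3 to 60 N. Pads are 20 mm wide; open, the fingers measure 115 mm over their backs; the gripper's body (75 mm by 178 mm) begins 61 mm behind the grasp point.
Start: joints at [1.153, 0.359, 1.51, -0, 1.272, -0.115], TCP at [0.179, 0.573, 0.231] pointing down, gripper open.
Joint ranges: [-2.97, 2.97], [-1.01, 2.36], [0.21, 2.38], [-0.96, 4.11], [0.2, 2.71], [-2.98, 2.98]. Speed limits (rad/s): [2.39, 2.39, 3.14, 3.14, 3.14, 3.14].

### API

Orientations are given as [roll, pitch, yaw] about the fixed x, y, z axes, in that order (R = Rz(yaw) Ry(pitch) Rx(roll)).
In Python, from workcell import * gives the robot as it stands. Calls block until the motion is done:
- move_pose(position, orientation): joint-space move of the TCP to a pose.
- move_straight(position, frame=None, rate=0.15, force_limit=None): straight line of the TCP; frame=None keeps the orientation; rate is the mean speed in m/s. With force_limit (N) it stops when the force on the tool has changed by that much, and returns True; else False.
- set_joints(angles): joint-space move.
- open_gripper() and grab(): open the fingers fully, or close them until they stop; the grip force is fixed at half the most.
- pause(seconds).
- ik(position, orientation): joint angles nearest the present ones, or None.
- read_state(): the state.
- get_image(name): name is "side" or "top"; returns a dict with "img" (480x640x3 uint8, red, green, blue), "depth" (480x640 float32, m along the optical axis (not along the pixel's ray), 0 where there is no reading), "fx", "fy", "cx", "cy" (pixels), "dist" ([k1, k2, p1, p2, k3] as OpenCV has them; the pictures are not rectified), "R" (3x3) and "t" (3): a world point X has camera coordinates R X + t. Camera axes: x right, y down, z forward; pixel columns grow to the right and rows downward; lengths in m; the calibration is good to about 2 mm. A picture is of the moment at which its call begins.
A pose or a line that the arm cannot do raises MotionError and nothing moves.
- job_done(): hands the job in, once; it reports no verdict.
Trained networks look in a picture, given as the dict that the camera call returned (one of the last four; its "shot" number tells which), for a name from the list of things; names that differ only in an ending like _2 or _b are one class to them, and where a whole thing is asked for, a point or a joint stands for the part that bears it (a point fixed in the world has none). Each returns a list of dicts, best first, with "conf" (0 to 1); they miss things now and then, are a little off and sometimes report something else, mostly with a low value. They report only what shows in the picture. A call takes as long as a camera call.
- find_in(picture, label): "pixel" ([row, column] in pixels, amid what is visible of it).
- trace(picture, label): "mask" (480x640 bool, what is visible of it) and "pixel" ([row, column] in pixels, amid what is visible of it).
The state is a dict: "time_s": time; "q": joint angles; "qd": joint speeds; "tau": joint torques, N m; "position": TCP position; "eef_rot": TCP orientation; "ft_force": force on the tool from outside, world axes, zero at the start; "wrist_torque": the same for the moment, N m; "gripper_width": finger opening in m.
Only numpy, scipy, OpenCV 4.12 (cv2) and the standard library are available. Lean on these libraries where they do the work, as an engineer would, in place of code of your own. Each camera call takes 0.05 s, during which the arm holds its last target.

## Working session

There is one attempt and no reset: what is moved stays moved. The work goes in short steps, each a Python script; the robot and the scene stay as the last script left them, time stands still between calls to the robot, and variables do not carry over. Pictures are saved under pics/ and viewed, and the job is handed in when it is done.

```bash
mkdir -p pics; ls; python3 - <<'E'
from workcell import *
import cv2
s=read_state();print(s['time_s'],s['position'],s['eef_rot'],s['gripper_width'])
for n in ("top","side"):
    p=get_image(n);cv2.imwrite(f"pics/{n}0.png",p["img"][:,:,::-1])
    print(n,p["fx"],p["cx"],p["cy"],p["dist"],p["R"],p["t"])
    for l in ("handle_rod","thin_rod","board"):
        for d in find_in(p,l)[:2]: print(l,d)
E
```

```text
pics
0.0 [0.17863401 0.5720931  0.22983071] [-1.57257334e+00  2.01372108e-04 -3.02770430e-01] 0.08772385504018777
top 543.0016813311502 321.7223388053723 228.09537553081176 [-0.01639984  0.          0.          0.          0.        ] [[-0.0076131  -0.99985462  0.01525723]
 [-0.98839309  0.00520901 -0.15182873]
 [ 0.15172718 -0.01623603 -0.98828905]] [0.05448707 0.58499997 1.09075222]
handle_rod {'pixel': [265.4, 290.4], 'conf': 0.93}
handle_rod {'pixel': [280.2, 392.5], 'conf': 0.36}
thin_rod {'pixel': [203.5, 292.4], 'conf': 0.7}
thin_rod {'pixel': [281.2, 390.0], 'conf': 0.64}
board {'pixel': [234.6, 287.3], 'conf': 0.55}
side 556.2747692349606 314.4687418497943 241.39453995806184 [-0.15523487  0.          0.          0.          0.        ] [[ 0.68392652 -0.7293634  -0.01653937]
 [-0.5267966  -0.47804139 -0.70282415]
 [ 0.5047077   0.48939295 -0.71117134]] [-0.36326335  0.3910321   0.87562835]
handle_rod {'pixel': [269.4, 269.3], 'conf': 0.67}
thin_rod {'pixel': [235.8, 314.2], 'conf': 0.78}
board {'pixel': [258.0, 291.0], 'conf': 0.95}
```

View pics/top0.png

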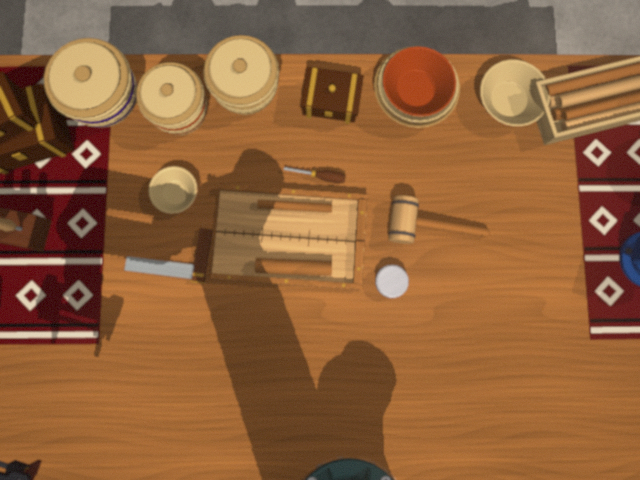

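View pics/side0.png

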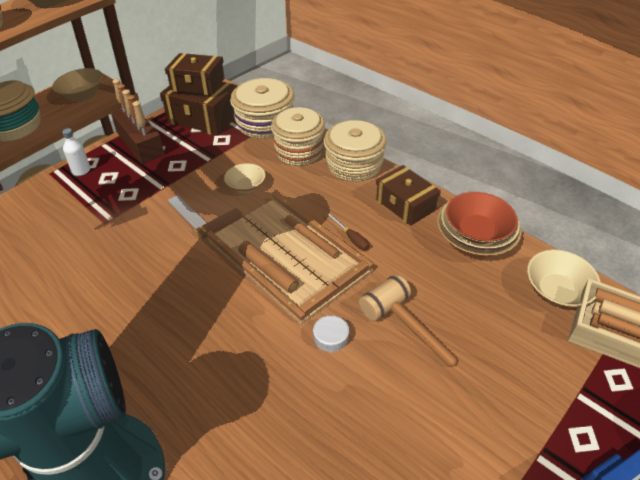

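The top view shows the board at about rows 190–285, columns 212–362. The stop is on the right at column ~358. The thick rod is on the robot's side (265, 290) and the thin rod on the far side (204, 293). The scored line runs along row ~238. Next I'll measure these.

```bash
cat > h.py <<'E'
from workcell import *
import cv2, numpy as np
def K(p): return np.array([[p["fx"],0,p["cx"]],[0,p["fy"],p["cy"]],[0,0,1.]])
def rays(p,uv):
    n=cv2.undistortPoints(np.array(uv,float).reshape(-1,1,2),K(p),np.array(p["dist"],float)).reshape(-1,2)
    return np.c_[n,np.ones(len(n))]
def at_z(p,uv,z):
    R=np.array(p["R"]);t=np.array(p["t"]);d=rays(p,uv)@R;c=-R.T@t
    z=np.broadcast_to(z,(len(d),))
    return c+d*((z-c[2])/d[:,2])[:,None]
def cloud(p,mask):
    v,u=np.nonzero(mask&(p["depth"]>0)); d=p["depth"][v,u]
    return (rays(p,np.c_[u,v])*d[:,None]-np.array(p["t"]))@np.array(p["R"])
def proj(p,X):
    rv=cv2.Rodrigues(np.array(p["R"]))[0]
    return cv2.projectPoints(np.array(X,float).reshape(-1,1,3),rv,np.array(p["t"],float),K(p),np.array(p["dist"],float))[0].reshape(-1,2)
E
python3 - <<'E'
from h import *
import pickle
o={}
for n in("top","side"):
    p=get_image(n)
    o[n]={k:p[k] for k in p}
    for l in("handle_rod","thin_rod","board"):
        T=trace(p,l)
        for T in T[:1]:
            m=T["mask"];X=cloud(p,m);o[n,l]=m
            xy=X[:,:2];c=np.median(xy,0)
            rect=cv2.minAreaRect(xy.astype(np.float32)*1000)
            print(n,l,round(T["conf"],2),T["pixel"],m.sum(),np.round(rect[0],1),np.round(rect[1],1),round(rect[2],2),"z pct",np.round(np.percentile(X[:,2],[2,25,50,75,98])*1000,1))
pickle.dump(o,open("o.pkl","wb"))
im=o["top"]["img"][180:296,200:375,::-1]
cv2.imwrite("pics/crop0.png",cv2.resize(im,None,fx=4.5,fy=4.5,interpolation=cv2.INTER_CUBIC))
E
```

```text
top handle_rod 0.69 [266.9, 289.6] 1178 [507.5 110.7] [160.4  34.8] 87.31 z pct [27.  36.6 39.8 42.2 45.8]
top thin_rod 0.86 [206.1, 291.6] 713 [638.  110.9] [162.8  23. ] 86.7 z pct [11.2 26.3 28.8 30.7 33.9]
top board 0.86 [231.9, 287.7] 12581 [575.7 120. ] [325.8 213.9] 85.2 z pct [ 6.2  9.8 11.6 14.5 31.9]
side handle_rod 0.58 [268.2, 268.6] 1090 [512.6 122.5] [186.8  47.7] 86.28 z pct [12.6 33.7 39.6 42.2 45.2]
side thin_rod 0.7 [236.1, 309.5] 549 [642.3 107.7] [160.9  33.7] 86.63 z pct [16.2 25.6 29.  31.2 33.9]
side board 0.81 [257.3, 293.7] 9205 [582.2 125.2] [336.3 228.1] 85.63 z pct [ 5.9 10.9 12.6 20.8 32.4]
```

View pics/crop0.png

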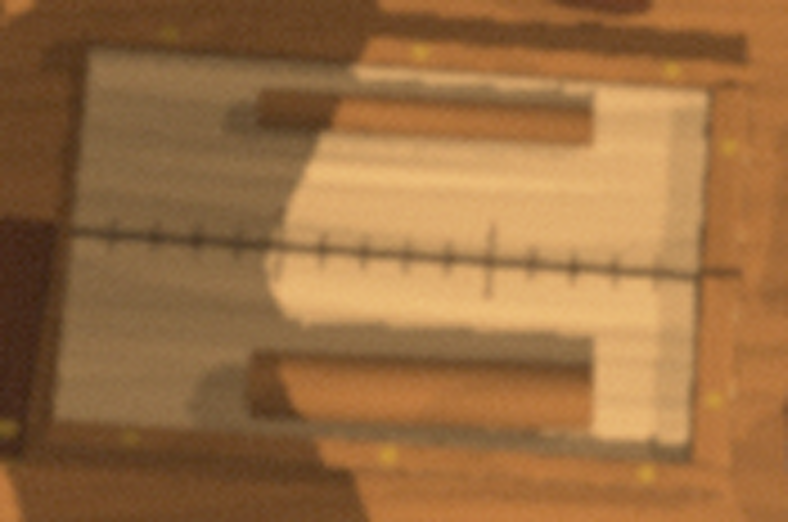

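```bash
python3 - <<'E'
from h import *
import pickle
o=pickle.load(open("o.pkl","rb"))
p=o["top"];print("cam",-np.array(p["R"]).T@p["t"])
c2=lambda x,y:(200+(x+.5)/4.5-.5,180+(y+.5)/4.5-.5)
pts=[("openend",75,235),("t1",112,236),("t2",154,238),("t10",490,262),("t14",655,270),("foot",697,273),
("cornFL_far-open",88,52),("farstop",708,92),("nearopen",55,420),("nearstop",690,445)]
W=at_z(p,[c2(a,b) for _,a,b in pts],.012)
for q,w in zip(pts,W):print(q[0],np.round(w*1000,1))
g=cv2.cvtColor(p["img"],cv2.COLOR_RGB2GRAY).astype(float)
uv=[]
for u in range(218,354):
    v0=180+(235+(u-216.6)*4.5*(38/622))/4.5
    vs=np.arange(int(v0)-4,int(v0)+6);col=g[vs,u];w=np.clip(np.median(col)-8-col,0,None)
    if w.sum()>5: uv.append((u,(w*vs).sum()/w.sum()))
L=at_z(p,uv,.012)
vx,vy,x0,y0=cv2.fitLine(L[:,:2].astype(np.float32),cv2.DIST_HUBER,0,.001,.001).ravel()
print("line",x0,y0,"yaw deg of y axis",np.degrees(np.arctan2(-vx/vy,1)),"x at y=.11",x0+vx/vy*(.11-y0), "n",len(uv))
for n in("top","side"):
  q=o[n]
  for l in("handle_rod","thin_rod"):
    X=cloud(q,o[n,l]);X=X[X[:,2]>(.026 if l=="thin_rod" else .036)]
    a=cv2.fitLine(X[:,:2].astype(np.float32),cv2.DIST_HUBER,0,.001,.001).ravel()
    if a[1]<0:a[:2]*=-1
    s=(X[:,:2]-a[2:])@a[:2]
    print(n,l,a,np.degrees(-np.arctan2(a[0],a[1])),"ends y",np.round(a[3]+a[1]*np.percentile(s,[1,99]),4), "x at .11",a[2]+a[0]/a[1]*(.11-a[3]))
E
```

```text
cam [0.41312799 0.06914136 1.16596695]
openend [583.4 276.2  12. ]
t1 [582.8 258.6  12. ]
t2 [581.7 238.6  12. ]
t10 [569.3  78.7  12. ]
t14 [5.65e+02 1.00e-01 1.20e+01]
foot [563.5 -19.9  12. ]
cornFL_far-open [672.5 271.9  12. ]
farstop [651.4 -26.7  12. ]
nearopen [495.4 283.7  12. ]
nearstop [481.7 -15.3  12. ]
line 0.57632065 0.16137947 yaw deg of y axis -4.3905864 x at y=.11 0.5723757 n 136
top handle_rod [0.04227244 0.9991061  0.5055782  0.11006296] -2.4227543 ends y [0.0326 0.1888] x at .11 0.50557554
top thin_rod [0.0602157  0.9981854  0.63636506 0.11073513] -3.4521935 ends y [0.0314 0.1876] x at .11 0.6363207
side handle_rod [0.04090046 0.9991632  0.5023731  0.0998769 ] -2.3440773 ends y [0.0319 0.1894] x at .11 0.5027875
side thin_rod [0.0462737  0.9989288  0.6340062  0.10599163] -2.6522348 ends y [0.0298 0.1866] x at .11 0.6341919
```

The measurements agree with the stated sizes. The board's y axis is yawed −4.4° from world y, and the stop foot is at about (0.5625, −0.020). The thick rod is at board x ≈ −66, y ≈ −14 mm, with its top at 44 mm. I'll roll it with both open fingertips pressing on top, jaw axis along the line.

```bash
cat >> h.py <<'E'
YAW=np.radians(-4.39)
ORI=[-np.pi/2,0,YAW]
ex=np.array([np.cos(YAW),np.sin(YAW)]);ey=np.array([-np.sin(YAW),np.cos(YAW)])
O=np.array([.5625,-.020])+.14*ey
def B(x,y,z): return list(O+x*ex+y*ey)+[z+.008]   # z: fingertip height, world
def tob(X): d=np.asarray(X)[...,:2]-O; return np.stack([d@ex,d@ey],-1)
def st():
    s=read_state();print("t %.1f b %s z %.4f F %s M %s"%(s["time_s"],np.round(tob(s["position"])*1000,1),s["position"][2]-.008,np.round(s["ft_force"],1),np.round(s["wrist_torque"],2)))
    return s
def rod(n="top",label="handle_rod",zt=.036):
    p=get_image(n);T=trace(p,label)
    if not T: print("none");return None,p
    X=cloud(p,T[0]["mask"]);X=X[(X[:,2]>zt)&(X[:,2]<zt+.014)]
    b=tob(X).astype(np.float32);a=cv2.fitLine(b,cv2.DIST_HUBER,0,.001,.001).ravel()
    if a[1]<0:a[:2]*=-1
    s=(b-a[2:])@a[:2];lo,hi=np.percentile(s,[1,99]);m=a[2:]+a[:2]*(lo+hi)/2
    print(n,"rod mid",np.round(m*1000,1),"ang deg",round(float(np.degrees(np.arctan2(-a[0],a[1]))),2),"ends",np.round((a[3]+a[1]*np.array([lo,hi]))*1000,1),"conf",round(T[0]["conf"],2))
    return m,p
E
python3 - <<'E'
from h import *
m,_=rod()
x,y=-.0665,-.014
move_pose(B(x-.006,y,.10),ORI);st()
move_straight(B(x-.006,y,.050),rate=.1)
st()
print(move_straight(B(x-.006,y,.038),rate=.015,force_limit=4));s=st()
z=s["position"][2]-.008
move_straight(B(x-.006+.004,y,z),rate=.03);st()
E
```

```text
top rod mid [-66.6 -14. ] ang deg 1.87 ends [-92.4  64.4] conf 0.95
t 3.0 b [-72.4 -13.3] z 0.1002 F [-0.1 -0.7  0. ] M [ 0.03  0.01 -0.03]
t 3.6 b [-72.3 -13.8] z 0.0501 F [ 0.8  0.1 -0.2] M [-0.02 -0.01 -0.  ]
True
t 4.1 b [-71.6 -13.9] z 0.0441 F [-0.5 -0.7  6.3] M [ 0.03 -0.03 -0.02]
t 4.4 b [-68.  -13.9] z 0.0442 F [-0.7  0.3  4.6] M [ 0.09 -0.05  0.02]
```

```bash
python3 - <<'E'
from h import *
x,y=-.0665,-.014
move_straight(B(x+.020,y,.0435),rate=.03);st()
m,p=rod();cv2.imwrite("pics/s1.png",p["img"][150:310,160:400,::-1].repeat(3,0).repeat(3,1))
move_straight(B(x+.020,y,.065),rate=.1);rod();rod("side")
E
```

```text
t 5.3 b [-45.6 -13.3] z 0.0441 F [0.8 2.5 7.7] M [ 0.48 -0.04  0.03]
none
none
side rod mid [-56.4 -13.4] ang deg 1.92 ends [-92.7  65.9] conf 0.61
```

View pics/s1.png

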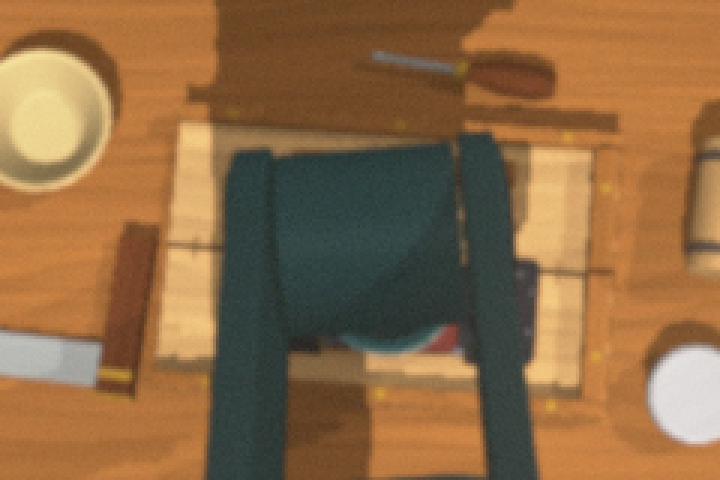

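The picture shows the arm hiding the rod in the top view. The side view shows the rod rolled about 13 mm, as predicted. I'll do more strokes, correcting the yaw along the way.

```bash
cat >> h.py <<'E'
def stroke(x0,dx,y,a0=0,a1=0,press=.0006):
    o0=[-np.pi/2,0,YAW+np.radians(a0)];o1=[-np.pi/2,0,YAW+np.radians(a1)]
    move_straight(B(x0,y,.062),o0,rate=.12)
    move_straight(B(x0,y,.049),o0,rate=.1)
    print(move_straight(B(x0,y,.038),o0,rate=.015,force_limit=4))
    s=st();z=s["position"][2]-.008
    move_straight(B(x0+dx,y,.0436),o1,rate=.035);st()
    move_straight(B(x0+dx,y,.062),o1,rate=.1)
E
python3 - <<'E'
from h import *
stroke(-.0605,.028,-.014,1.9,0);rod("side")
stroke(-.0465,.028,-.014,1,-1);rod("side")
st()
move_straight(B(-.11,-.014,.10),ORI,rate=.2)
m,p=rod();rod("side");rod("top","thin_rod",.024);cv2.imwrite("pics/s2.png",p["img"][150:310,160:400,::-1].repeat(3,0).repeat(3,1))
E
```

```text
True
t 7.0 b [-59.6 -13.9] z 0.0440 F [-0.5  0.5  5.3] M [-0.04  0.03  0.  ]
t 8.0 b [-31.5 -13.8] z 0.0441 F [-0.   0.8  6.4] M [0.14 0.02 0.12]
side rod mid [-41.6 -13.7] ang deg 0.19 ends [-92.7  65.4] conf 0.57
True
t 9.4 b [-45.7 -13.9] z 0.0440 F [-0.5  0.3  6.5] M [-0.07  0.03 -0.03]
t 10.4 b [-17.5 -14. ] z 0.0441 F [-0.4  1.   5.6] M [-0.11  0.03  0.12]
side rod mid [-28.1 -13.8] ang deg -0.18 ends [-92.5  64.9] conf 0.89
t 10.8 b [-18.8 -14. ] z 0.0616 F [-0.  -0.4  0.3] M [ 0.   -0.04 -0.05]
top rod mid [-19.3 -14. ] ang deg -5.51 ends [-92.9  64.8] conf 0.46
side rod mid [-28.9 -39.7] ang deg -0.92 ends [-93.4  14. ] conf 0.56
top rod mid [63.4 -5.5] ang deg 0.75 ends [-83.9  73. ] conf 0.71
```

View pics/s2.png

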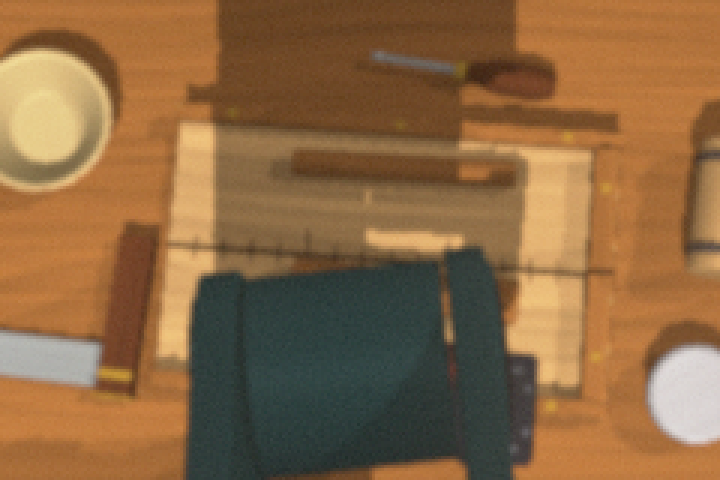

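The arm covers part of the top view, with the rod peeking out at about (265, 300). The side view puts the rod at about −25 mm with its yaw corrected. Two more strokes should bring it to the line, then I'll clear the arm for a clean look.

```bash
python3 - <<'E'
from h import *
move_straight(B(-.032,-.014,.10),ORI,rate=.2)
stroke(-.032,.0255,-.014);rod("side")
stroke(-.0195,.0255,-.014);rod("side")
move_straight(B(-.03,.02,.16),ORI,rate=.2)
move_pose(B(-.06,.25,.16),ORI)
m,p=rod();rod("side");rod("top","thin_rod",.024);cv2.imwrite("pics/s3.png",p["img"][150:310,160:400,::-1].repeat(3,0).repeat(3,1));st()
E
```

```text
True
t 13.5 b [-31.2 -14. ] z 0.0440 F [-0.1 -0.4  4.9] M [-0.09  0.03  0.03]
t 14.4 b [ -5.6 -14.6] z 0.0442 F [-0.9 -3.6  4.8] M [-0.48  0.1   0.05]
side rod mid [-14.9 -15.8] ang deg -1.01 ends [-93.   61.4] conf 0.77
True
t 15.8 b [-18.7 -13.9] z 0.0440 F [ 0.3 -0.2  6.3] M [-0.13 -0.01  0.06]
t 16.7 b [  6.9 -14.5] z 0.0442 F [-0.2 -3.   6. ] M [-0.49  0.06 -0.02]
side rod mid [ -3.1 -14.8] ang deg -0.93 ends [-93.4  63.7] conf 0.78
top rod mid [  0.6 -12.8] ang deg -2.01 ends [-89.6  64.1] conf 0.61
side rod mid [ -2.3 -13.7] ang deg -1.68 ends [-92.9  65.6] conf 0.6
top rod mid [63.4 -5.7] ang deg 0.66 ends [-84.3  73. ] conf 0.79
t 19.1 b [-59.4 248.9] z 0.1602 F [ 0.4 -0.3  0.4] M [ 0.01  0.03 -0.03]
```

View pics/s3.png

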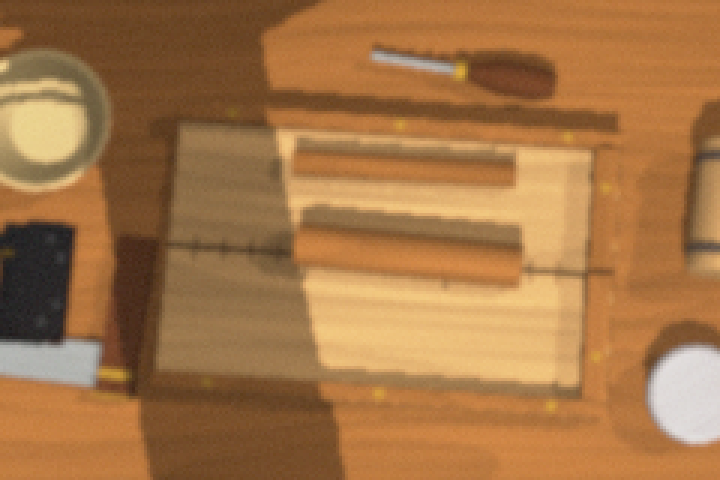

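The top view shows the rod lying over the scored line, its ends at about (245, 295) and (262, 522) in the crop, tilted about −1.7°. The thin rod hasn't moved. Next I'll close the fingers and push the free end towards the stop.

```bash
python3 - <<'E'
from h import *
grab();print(read_state()["gripper_width"])
move_pose(B(.002,.105,.10),ORI)
move_straight(B(.002,.105,.020),rate=.12);st()
print(move_straight(B(.001,.060,.020),rate=.05,force_limit=6));st();rod("side")
print(move_straight(B(.0,.038,.020),rate=.04,force_limit=6));st();rod("side")
E
```

```text
0.0006108395395370691
t 21.9 b [  2.5 105.6] z 0.0206 F [-0.2  0.2 -0.6] M [ 0.02 -0.01  0.02]
False
t 23.0 b [ 1.  60.1] z 0.0200 F [-0.4  0.   0.3] M [-0.   -0.   -0.07]
side rod mid [ -0.3 -31.5] ang deg 0.55 ends [-109.4   46.4] conf 0.86
False
t 23.8 b [ 0.1 37.8] z 0.0200 F [ 1.1 -0.4 -0.1] M [-0.02  0.    0.03]
side rod mid [ -0.2 -52.3] ang deg 1.24 ends [-131.5   26.9] conf 0.77
```

```bash
python3 - <<'E'
from h import *
print(move_straight(B(.0,.020,.020),rate=.02,force_limit=5));st();rod("side")
move_straight(B(.0,.06,.020),rate=.1)
move_straight(B(.0,.07,.12),rate=.15)
move_pose(B(-.06,.25,.16),ORI)
m,p=rod();rod("side");rod("top","thin_rod",.024);cv2.imwrite("pics/s4.png",p["img"][180:296,200:375,::-1].repeat(4,0).repeat(4,1));st()
E
```

```text
True
t 24.5 b [ 0.2 28.2] z 0.0199 F [0.  1.9 2. ] M [ 0.34 -0.03 -0.05]
side rod mid [ -2.2 -61.7] ang deg 1.62 ends [-139.8   16.4] conf 0.92
top rod mid [  1.9 -60.3] ang deg -0.02 ends [-138.4   17.9] conf 0.8
side rod mid [ -0.1 -61.1] ang deg 0.37 ends [-140.2   18. ] conf 0.66
top rod mid [63.5 -5.7] ang deg 0.64 ends [-82.7  71.4] conf 0.9
t 26.9 b [-59.4 248.7] z 0.1597 F [ 0.   0.2 -1.1] M [0.01 0.02 0.04]
```

View pics/s4.png

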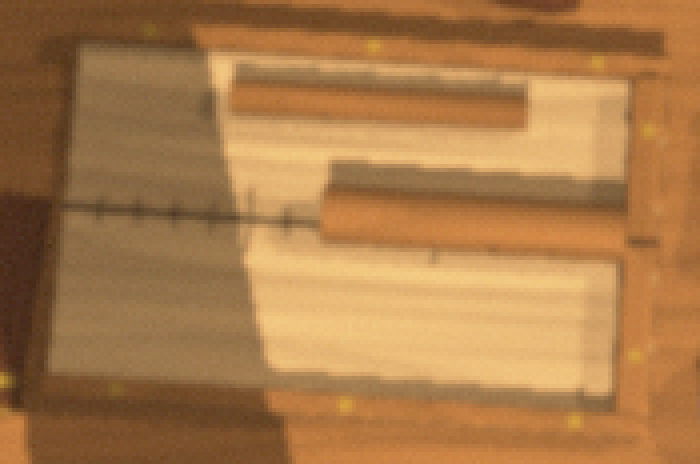

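The rod is butted against the stop with yaw ≈ 0 and x ≈ +2 mm. I'll check the offset with a silhouette model, using the same camera as the line so calibration error cancels.

```bash
cat > fit.py <<'E'
from h import *
def sil(p,bx,by,ang):
    a=np.radians(ang);d=np.array([-np.sin(a),np.cos(a)]);n=np.array([d[1],-d[0]])
    P=[]
    for s in(-.08,.08):
        for t in np.linspace(0,2*np.pi,48):
            b=np.array([bx,by])+s*d+.016*np.cos(t)*n
            P.append(list(O+b[0]*ex+b[1]*ey)+[.028+.016*np.sin(t)])
    return cv2.convexHull(proj(p,P).astype(np.float32)).reshape(-1,2)
def edges(p,bx,by,ang):
    # gradient rows of long sides vs. prediction along columns
    g=cv2.GaussianBlur(p["img"].astype(np.float32),(0,0),.7)
    H=sil(p,bx,by,ang);u0,u1=H[:,0].min()+6,H[:,0].max()-6;res=[]
    cnt=np.zeros((480*8,640),np.uint8);cv2.fillPoly(cnt,[np.round(H*[1,8]).astype(int)],1)
    for u in range(int(u0),int(u1)):
        r=np.nonzero(cnt[:,u])[0]/8.
        out=[u]
        for e in(r[0],r[-1]):
            vs=np.arange(int(e)-5,int(e)+7)
            col=g[vs-0,u];d=np.abs(g[vs+1,u]-g[vs-1,u]).sum(1)
            w=np.where(d>.5*d.max(),d,0);k=np.argmax(d);w[np.abs(np.arange(len(d))-k)>1]=0
            out.append((w*vs).sum()/w.sum()-e)
        res.append(out)
    return np.array(res)
E
python3 - <<'E'
from fit import *
p=get_image("top")
for bx in(0,.002):
    r=edges(p,bx,-.06,0);n=len(r)//3
    for k in range(3):print(bx,k,np.round(np.median(r[k*n:(k+1)*n,1:],0),2))
im=p["img"][180:296,200:375,::-1].repeat(4,0).repeat(4,1).copy()
for bx,c in((0,(255,0,0)),(.002,(0,255,0))):
    H=(sil(p,bx,-.06,0)-[200,180]+.5)*4;cv2.polylines(im,[H.astype(int)],True,c,1)
L=(proj(p,[list(O+y*ey)+[.012] for y in np.linspace(-.14,.16,2)])-[200,180]+.5)*4
cv2.polylines(im,[L.astype(int)],False,(255,0,255),1)
cv2.imwrite("pics/s5.png",im)
E
```

```text
0 0 [ 1.63 -1.41]
0 1 [-2.42 -1.33]
0 2 [ 1.41 -1.47]
0.002 0 [-5.5  -0.41]
0.002 1 [-5.41 -0.4 ]
0.002 2 [-5.38 -0.59]
```

View pics/s5.png

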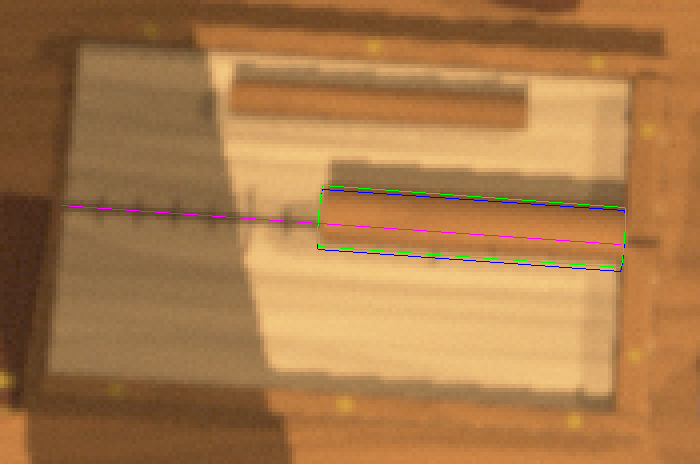

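The silhouette is parallel to the line but sits about 2–2.8 mm to the +x side. That is within tolerance, but one small roll back will centre it.

```bash
python3 - <<'E'
from fit import *
open_gripper()
move_pose(B(.005,-.06,.10),ORI)
stroke(.005,-.0048,-.06)
move_straight(B(.0,-.03,.15),ORI,rate=.2)
move_pose(B(-.06,.25,.16),ORI)
m,p=rod();rod("side");rod("top","thin_rod",.024);st()
for bx in(0,):
    r=edges(p,bx,-.0615,0);n=len(r)//3
    for k in range(3):print(bx,k,np.round(np.median(r[k*n:(k+1)*n,1:],0),2))
im=p["img"][180:296,200:375,::-1].repeat(4,0).repeat(4,1).copy()
H=(sil(p,0,-.0615,0)-[200,180]+.5)*4;cv2.polylines(im,[H.astype(int)],True,(255,0,0),1)
cv2.imwrite("pics/s6.png",im)
E
```

```text
True
t 30.8 b [  5.9 -60. ] z 0.0441 F [-0.1  0.4  5.1] M [ 0.04  0.04 -0.01]
t 31.1 b [  0.2 -60. ] z 0.0441 F [-0.   0.1  6.2] M [0.01 0.07 0.01]
top rod mid [ -0.5 -60.6] ang deg 0.27 ends [-138.4   17.2] conf 0.74
side rod mid [ -2.9 -61.5] ang deg 0.6 ends [-139.6   16.5] conf 0.6
top rod mid [63.5 -6.5] ang deg 0.87 ends [-84.1  71.1] conf 0.95
t 33.5 b [-59.4 249. ] z 0.1601 F [ 1.2 -0.8 -0.1] M [ 0.04 -0.06  0.03]
0 0 [-5.26 -0.13]
0 1 [-5.5  -0.09]
0 2 [-5.28 -0.26]
```

View pics/s6.png

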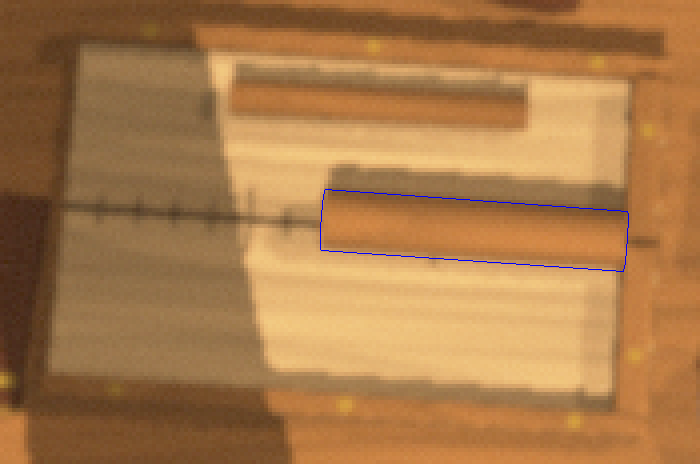

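It is now centred (top view x ≈ −0.5 mm, edge residual ≈ 0.1 px). A last gentle end push will confirm it's butted.

```bash
python3 - <<'E'
from fit import *
grab()
move_pose(B(.0,.06,.10),ORI)
move_straight(B(.0,.06,.020),rate=.12)
move_straight(B(.0,.033,.020),rate=.06);st()
print(move_straight(B(.0,.023,.020),rate=.012,force_limit=5));st()
move_straight(B(.0,.06,.020),rate=.1)
move_straight(B(.0,.07,.12),rate=.15)
move_pose(B(-.06,.25,.16),ORI)
m,p=rod();rod("side");rod("top","thin_rod",.024);st()
r=edges(p,0,-.0615,0);n=len(r)//3
for k in range(3):print(k,np.round(np.median(r[k*n:(k+1)*n,1:],0),2))
cv2.imwrite("pics/s7.png",p["img"][100:340,100:500,::-1].repeat(2,0).repeat(2,1))
E
```

```text
t 37.0 b [ 0.1 32.6] z 0.0201 F [ 0.1  0.8 -0.4] M [-0.03 -0.07 -0.07]
True
t 37.6 b [ 0.  28.3] z 0.0198 F [0.7 2.1 1.4] M [ 0.23 -0.08  0.  ]
top rod mid [ -0.5 -60.4] ang deg 0.2 ends [-138.4   17.5] conf 0.93
side rod mid [ -2.5 -61.8] ang deg 0.17 ends [-139.9   16.3] conf 0.84
top rod mid [63.5 -4.3] ang deg 0.88 ends [-80.8  72.1] conf 0.91
t 40.0 b [-59.4 248.7] z 0.1597 F [0.3 0.1 0.6] M [0.03 0.05 0.01]
0 [-5.38 -0.25]
1 [-5.5 -0.1]
2 [-5.38 -0.2 ]
```

View pics/s7.png

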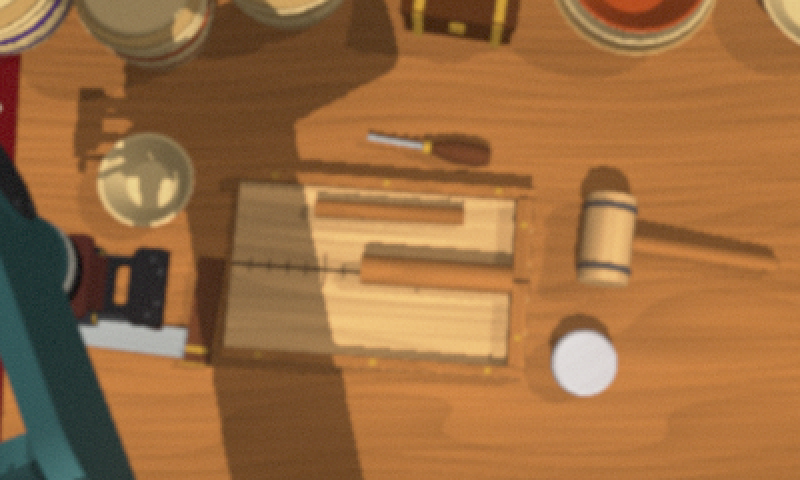

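The force tripped at the same spot again (28.3 mm against 28.2 mm), so the rod is hard against the stop. The picture shows it along the line, from about (360, 268) to (515, 275), with the other things where they were and the arm clear.

```bash
python3 -c "
from workcell import *
print(job_done())"
```

```text
the job is handed in; nothing more can be done
None
```

The thick rod now lies along the scored line with its end against the stop, and the job is handed in. No verdict was reported.

**What I did:** I rolled the rod about 67 mm to the line in five strokes, pressing on top with both open fingertips and taking out its small tilt on the way. I then pushed its free end with the closed fingers up to the stop, and rolled it back about 2.4 mm to centre it. It was only ever pushed.

**Last checks:**
- **Centring:** the top camera puts the rod 0.5 mm off the line, and the edge comparison in that picture agrees to about 0.2 pixel. The side camera reads −2.5 mm, but it has read about 3 mm towards −x since the start. Both are within the 5 mm limit.
- **Direction:** the rod is about 0.2° off the line, against the 3° allowed.
- **End stop:** a second end push met resistance at the same place as the first (28.3 and 28.2 mm), so the rod is butted.
- **Rolling:** the distance rolled is about 235° of turning, well past 70°. I worked this out from the distance and did not measure it directly.
- **Other things:** the thin rod was not touched; its readings varied by about 2 mm between pictures. The other items looked unmoved in the last picture. The arm was clear, and about 40 of the 67 s were used.

**A check that did not work:** the comparison of the rod's upper edge was unusable because it locked onto the rod's shadow, so I relied on the lower edge and the depth readings.

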